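# Refile the specimen jars in reverse order

### The job

The wooden rack will be read from the other side of the bench, so move the four specimen jars from the dark grey work rack into it in reverse order: as the robot sees it, the jar at the left end of the grey row goes into the right-end pocket of the wooden rack, the next one into the pocket beside it, and so on, until the jar from the right end stands in the left-end pocket. Set each jar down gently, upright on the floor of its pocket, neither dropping it nor knocking any jar over, and leave all four released and standing still.

Things in the scene. Friction and masses are not known exactly. Their poses are not given: they have to be found in the camera images.
- jar_red_mid (a point): the specimen jar with the red cap: an upright clear cylinder, 34 mm in diameter and 72 mm high with its cap (the top 17 mm), about 50 to 100 g; the point is at its centre, 36 mm above its foot. Its z axis points up to the cap. It starts standing in a pocket of the grey rack.
- jar_yellow_mid (a point): the specimen jar with the yellow cap: an upright clear cylinder, 34 mm in diameter and 72 mm high with its cap (the top 17 mm), about 50 to 100 g; the point is at its centre, 36 mm above its foot. Its z axis points up to the cap. It starts standing in a pocket of the grey rack.
- jar_green_mid (a point): the specimen jar with the green cap: an upright clear cylinder, 34 mm in diameter and 72 mm high with its cap (the top 17 mm), about 50 to 100 g; the point is at its centre, 36 mm above its foot. Its z axis points up to the cap. It starts standing in a pocket of the grey rack.
- jar_blue_mid (a point): the specimen jar with the blue cap: an upright clear cylinder, 34 mm in diameter and 72 mm high with its cap (the top 17 mm), about 50 to 100 g; the point is at its centre, 36 mm above its foot. Its z axis points up to the cap. It starts standing in a pocket of the grey rack.
- clip_red: flat red marker clip, 16 x 36 x 4 mm, fixed on the ledge of the grey rack beside the pocket where the red jar starts, so it goes on showing that jar's place in the starting row after the jar is gone. Origin at the centre of its underside, 10 mm above the bench, 43 mm from the pocket's centre towards the rack's -x.
- clip_yellow: flat yellow marker clip, 16 x 36 x 4 mm, fixed on the ledge of the grey rack beside the pocket where the yellow jar starts, so it goes on showing that jar's place in the starting row after the jar is gone. Origin at the centre of its underside, 10 mm above the bench, 43 mm from the pocket's centre towards the rack's -x.
- clip_green: flat green marker clip, 16 x 36 x 4 mm, fixed on the ledge of the grey rack beside the pocket where the green jar starts, so it goes on showing that jar's place in the starting row after the jar is gone. Origin at the centre of its underside, 10 mm above the bench, 43 mm from the pocket's centre towards the rack's -x.
- clip_blue: flat blue marker clip, 16 x 36 x 4 mm, fixed on the ledge of the grey rack beside the pocket where the blue jar starts, so it goes on showing that jar's place in the starting row after the jar is gone. Origin at the centre of its underside, 10 mm above the bench, 43 mm from the pocket's centre towards the rack's -x.
- work_rack: Dark grey rack, the starting row, fixed; 64 x 238 mm plus a 22 mm ledge (10 mm high) on its robot side. Row along its y axis, which points left as the robot sees it (within 0.35 rad). Four pockets 52 x 52 mm inside, centred at x = 0, y = +87, +29, -29, -87 mm; floor 6 mm, 6 mm thick walls 16 mm above the bench: a jar in a pocket has its centre 42 mm up. Origin: middle of the row, bench height.
- wood_rack: Brown wooden rack, empty at the start, fixed, left or right of the grey one; 64 x 238 mm. Row along its y axis, which points left as the robot sees it (within 0.35 rad). Four pockets 52 x 52 mm inside, centred at x = 0, y = +87, +29, -29, -87 mm; floor 6 mm, 6 mm thick walls 16 mm above the bench: a jar in a pocket has its centre 42 mm up. Origin: middle of the row, bench height.

How it is judged:
At the end, for the whole second after the job is handed in: Each jar stands upright (lean under 0.1 rad) and still (under 0.02 m/s) in the wooden rack's pocket that mirrors its starting place (y in the grey rack becomes -y), its centre within 12 mm of the pocket's centre along and across, and 37 to 47 mm above the bench (((y of clip_red in the frame of work_rack between 0.067 and 0.107 m and y of jar_red_mid in the frame of wood_rack between -0.099 and -0.075 m) or (y of clip_red in the frame of work_rack between 0.009 and 0.049 m and y of jar_red_mid in the frame of wood_rack between -0.041 and -0.017 m) or (y of clip_red in the frame of work_rack between -0.049 and -0.009 m and y of jar_red_mid in the frame of wood_rack between 0.017 and 0.041 m) or (y of clip_red in the frame of work_rack between -0.107 and -0.067 m and y of jar_red_mid in the frame of wood_rack between 0.075 and 0.099 m)) and x of jar_red_mid in the frame of wood_rack between -0.012 and 0.012 m and z of jar_red_mid in the frame of wood_rack between 0.037 and 0.047 m and angle between each of jar_red_mid, jar_yellow_mid, jar_green_mid, jar_blue_mid's own z axis and vertical below 0.1 rad and linear speed of each of jar_red, jar_yellow, jar_green, jar_blue below 0.02 m/s and ((y of clip_yellow in the frame of work_rack between 0.067 and 0.107 m and y of jar_yellow_mid in the frame of wood_rack between -0.099 and -0.075 m) or (y of clip_yellow in the frame of work_rack between 0.009 and 0.049 m and y of jar_yellow_mid in the frame of wood_rack between -0.041 and -0.017 m) or (y of clip_yellow in the frame of work_rack between -0.049 and -0.009 m and y of jar_yellow_mid in the frame of wood_rack between 0.017 and 0.041 m) or (y of clip_yellow in the frame of work_rack between -0.107 and -0.067 m and y of jar_yellow_mid in the frame of wood_rack between 0.075 and 0.099 m)) and x of jar_yellow_mid in the frame of wood_rack between -0.012 and 0.012 m and z of jar_yellow_mid in the frame of wood_rack between 0.037 and 0.047 m and ((y of clip_green in the frame of work_rack between 0.067 and 0.107 m and y of jar_green_mid in the frame of wood_rack between -0.099 and -0.075 m) or (y of clip_green in the frame of work_rack between 0.009 and 0.049 m and y of jar_green_mid in the frame of wood_rack between -0.041 and -0.017 m) or (y of clip_green in the frame of work_rack between -0.049 and -0.009 m and y of jar_green_mid in the frame of wood_rack between 0.017 and 0.041 m) or (y of clip_green in the frame of work_rack between -0.107 and -0.067 m and y of jar_green_mid in the frame of wood_rack between 0.075 and 0.099 m)) and x of jar_green_mid in the frame of wood_rack between -0.012 and 0.012 m and z of jar_green_mid in the frame of wood_rack between 0.037 and 0.047 m and ((y of clip_blue in the frame of work_rack between 0.067 and 0.107 m and y of jar_blue_mid in the frame of wood_rack between -0.099 and -0.075 m) or (y of clip_blue in the frame of work_rack between 0.009 and 0.049 m and y of jar_blue_mid in the frame of wood_rack between -0.041 and -0.017 m) or (y of clip_blue in the frame of work_rack between -0.049 and -0.009 m and y of jar_blue_mid in the frame of wood_rack between 0.017 and 0.041 m) or (y of clip_blue in the frame of work_rack between -0.107 and -0.067 m and y of jar_blue_mid in the frame of wood_rack between 0.075 and 0.099 m)) and x of jar_blue_mid in the frame of wood_rack between -0.012 and 0.012 m and z of jar_blue_mid in the frame of wood_rack between 0.037 and 0.047 m); the robot touches nothing.
It fails at once if a jar is knocked over (leans more than 40 degrees) (angle between any of jar_red_mid, jar_yellow_mid, jar_green_mid, jar_blue_mid's own z axis and vertical above 0.7 rad).
It fails at once if a jar is dropped (falls free of the fingers faster than 0.75 m/s, as from 30 mm or more) ((linear speed of jar_red above 0.75 m/s and contact force between the fingers and jar_red below 0.05 N) or (linear speed of jar_yellow above 0.75 m/s and contact force between the fingers and jar_yellow below 0.05 N) or (linear speed of jar_green above 0.75 m/s and contact force between the fingers and jar_green below 0.05 N) or (linear speed of jar_blue above 0.75 m/s and contact force between the fingers and jar_blue below 0.05 N)).
It also fails if it takes over 99 s, if anything falls off the work surface, if the arm or the gripper's body presses on something with over 40 N, if the wrist force passes 120 N, or if a joint passes its speed limit or range.

### The arm

A 6-joint arm with a two-finger parallel gripper is mounted at the origin on the work surface. World frame = base frame: x ahead of the robot, y to its left, z up, the work surface at z = 0. Lengths are in m, angles in rad, forces in N, time in s.
With the tool pointing down it reaches from about 0.275 to 0.775 m from the base axis. Payload 14.6 kg.
Tool frame: the origin (TCP) lies at the centre of the arm's flange, where the gripper is bolted on; the fingertips stand 173 mm ahead of it and the grasp point (between the pads) lies 155 mm ahead of it; z points along the fingers, y is the line along which they close (so a half turn about z gives the same grasp; the last joint's range is limited). The gripper opens to 85 mm and grips with 20 to 120 N. Pads are 22 mm wide; open, the fingers measure 114 mm over their backs; the gripper's body (76 mm by 85 mm) begins 54 mm behind the grasp point. The pads swing forward as they close: fully open they stand 13 mm farther back than shut.
Start: joints at [-1.381, 0.263, -0.048, 1.259, 0, 1.415], TCP at [0.177, -0.494, 0.405] pointing down, gripper open.
Joint ranges: [-2.65, 2.65], [-0.89, 1.7], [-1.18, 1.37], [-2.13, 2.11], [-1.35, 1.29], [-3.14, 3.14]. Speed limits (rad/s): [1.89, 1.89, 2.57, 2.79, 3.14, 3.14].

### API

Orientations are given as a 3x3 rotation matrix whose columns are the frame's x, y, z axes.
In Python, from cell import ctrl gives the robot as it stands.
- The arm moves only by the tool move_arm, never from a script. Its argument "moves" is a list that holds one entry, the list of rows, each a list of 4 numbers: the shift along the world's x, y, z in m, then the turn about the world's z in degrees. A call has 1 to 10 rows; each row shifts and turns the commanded pose from where the row before left it; what a row does not reach is not made up. A row lasts 1/8 s, in which the tool goes at most 62.5 mm and 10.7 degrees, less where a joint would pass 70% of its speed; a pose out of reach is approached as far as the arm can. A call with a gripper value outside its range is refused whole. "gripper" is the closure, from -1 (fully open) to 1 (shut), set as the call begins (left out, the last holds). The fingers move at their own pace and stop on an object; "grip_force" is the grip in N (left out, the last holds). Time passes only in rows, so rows that do not move let the fingers close. It gives the time, the measured TCP pose, the force, the opening and the grip force at its end, in the units of the state.
- ctrl.observe(): the state, without advancing time (a new reading comes with each control period).
- ctrl.snapshot(name): name is "side" or "top"; returns (picture, depth): 400x640x3 uint8, red, green, blue; 400x640 float32, m along the optical axis (not along the pixel's ray), 0 where there is no reading.
- ctrl.camera_params(name): a dict with "fx", "fy", "cx", "cy" (pixels), "R" (3x3) and "t" (3): a world point X has camera coordinates R X + t. Camera axes: x right, y down, z forward; pixel columns grow to the right and rows downward; lengths in m; the calibration is good to about 2 mm. A picture is of the moment at which its call begins. camera_params takes no time and is no camera call.
- ctrl.job_done(): hands the job in; it is judged then, once.
The state is a dict: "t": time; "joints": joint angles; "joint_velocities": joint speeds; "tau": joint torques, N m; "position": TCP position; "tool_rot": TCP orientation; "wrist_force": force on the tool from outside, world axes, zero at the start; "wrist_torque": the same for the moment, N m; "gripper_width": finger opening in m; "grasp_force": force on a finger pad.
Only numpy, scipy, OpenCV 4.12 (cv2) and the standard library are available. Lean on these libraries where they do the work, as an engineer would, in place of code of your own. Each camera call takes 0.05 s, during which the arm holds its last target. There are 200 camera calls.

## Working session

There is one attempt and no reset: what is moved stays moved. The work goes in short steps, Python scripts to look and compute and a tool call to move; the robot and the scene stay as the last step left them, time stands still between calls to the robot, and variables do not carry over. Pictures are saved under pics/ and viewed, at most 14 in all, crops included, and the job is handed in when it is done.

Besides the shell and the picture viewer there is one more tool, called after "Request:" as name(argument=value, ...) on one line, values as JSON. move_arm: Moves the arm, as the interface text tells. Its arguments: {"type":"object","properties":{"moves":{"type":"array"},"gripper":{"type":"number"},"grip_force":{"type":"number"}},"required":["moves"]}

```bash
mkdir -p pics
python3 - <<'E'
from cell import ctrl
import cv2,numpy as np
for n in("top","side"):
    p,d=ctrl.snapshot(n); cv2.imwrite(f"pics/{n}0.png",p[:,:,::-1]); np.save(f"pics/{n}0.npy",d)
    print(n,ctrl.camera_params(n))
s=ctrl.observe();print(s['t'],s['position'],s['tool_rot'],s['gripper_width'])
E
```

```text
top {'fx': 419.92032048797796, 'fy': 419.92032048797796, 'cx': 323.4356371634738, 'cy': 193.26473800477532, 'R': array([[ 0.01286367, -0.9999103 , -0.00373013],
       [-0.9903891 , -0.01222725, -0.13776765],
       [ 0.13770968,  0.00546648, -0.99045755]]), 't': array([-0.0123181 ,  0.50311012,  0.86114667])}
side {'fx': 468.3227470858301, 'fy': 468.3227470858301, 'cx': 317.0379254927653, 'cy': 199.87169624910928, 'R': array([[ 0.98772924, -0.15570037, -0.01217968],
       [-0.11909916, -0.70049617, -0.703648  ],
       [ 0.10102643,  0.69646429, -0.71044433]]), 't': array([-0.49131162,  0.11137747,  1.02489432])}
0.1 [ 0.17744206 -0.49401139  0.40428636] [[ 9.41140856e-01  3.38014594e-01 -1.54444301e-04]
 [ 3.38014594e-01 -9.41140448e-01  8.89919395e-04]
 [ 1.55451964e-04 -8.89743929e-04 -9.99999592e-01]] 0.08548807095048885
```

View pics/top0.png

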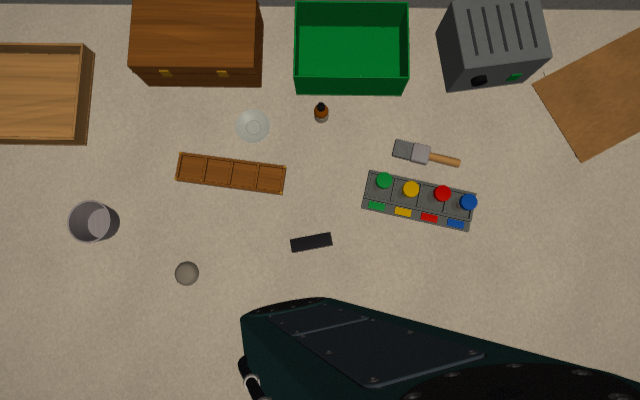

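View pics/side0.png

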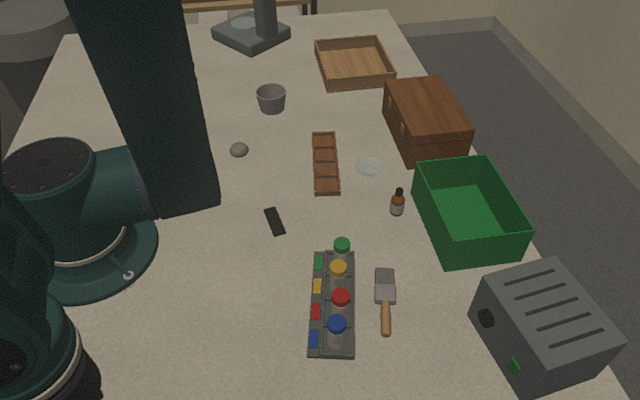

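Grey rack (top view, ~(420,200)): green, yellow, red, blue from left to right. The empty wooden rack is at ~(231,174), with a glass dome behind it at (252,125). Next I'll measure positions.

```bash
cat > h.py <<'E'
import cv2,numpy as np
from cell import ctrl
COL={'red':[(0,6),(174,180)],'yellow':[(20,30)],'green':[(55,75)],'blue':[(100,122)]}
def mask(img,c):
    h=cv2.cvtColor(img,cv2.COLOR_RGB2HSV); m=np.zeros(h.shape[:2],np.uint8)
    for a,b in COL[c]: m|=cv2.inRange(h,(a,150,70),(b,255,255))
    return m
def ray(n,px,z):
    P=ctrl.camera_params(n); R,t=P['R'],P['t']
    d=R.T@np.array([(px[0]-P['cx'])/P['fx'],(px[1]-P['cy'])/P['fy'],1.]); o=-R.T@t
    return o+d*(z-o[2])/d[2]
def blobs(m,amin=40):
    n,l,s,c=cv2.connectedComponentsWithStats(m)
    return [(int(s[i,4]),s[i,:4].tolist(),c[i]) for i in range(1,n) if s[i,4]>amin]
E
python3 - <<'E'
from h import *
img=cv2.imread('pics/top0.png')[:,:,::-1].copy(); d=np.load('pics/top0.npy')
for c in COL:
    for a,b,p in blobs(mask(img[:,:,:],c)):
        if b[1]>150 and 350<b[0]<490: print(c,a,b,p.round(1),'cap',ray('top',p,.078).round(4),'clip',ray('top',p,.014).round(4))
h=cv2.cvtColor(img,cv2.COLOR_RGB2HSV)
def rect(m,roi,name):
    z=np.zeros_like(m); x0,y0,x1,y1=roi; z[y0:y1,x0:x1]=m[y0:y1,x0:x1]
    z=cv2.morphologyEx(z,cv2.MORPH_CLOSE,np.ones((9,9)))
    cs=max(cv2.findContours(z,0,1)[0],key=cv2.contourArea)
    W=np.array([ray('top',p[0],.016)[:2] for p in cs],np.float32)
    r=cv2.minAreaRect(W*1000);print(name,r)
rect(cv2.inRange(h,(5,110,40),(20,255,255)),(165,140,300,205),'wood')
print('hsv wood',h[170,190],h[175,245],'grey',h[215,390],h[205,440],'bench',h[250,400])
P=ctrl.camera_params('top')
for q in[(252,125),(252,115),(252,138),(428,153),(445,160),(310,242),(187,272)]:
    z=d[q[1],q[0]]; X=P['R'].T@(z*np.array([(q[0]-P['cx'])/P['fx'],(q[1]-P['cy'])/P['fy'],1])-P['t']); print(q,X.round(3))
E
```

```text
red 228 [433, 185, 18, 17] [442. 193.] cap [ 0.5007 -0.2467  0.078 ] clip [ 0.5099 -0.2646  0.014 ]
red 122 [421, 213, 17, 10] [428.7 217.3] cap [ 0.4509 -0.2186  0.078 ] clip [ 0.4563 -0.2344  0.014 ]
yellow 233 [402, 181, 18, 17] [410.2 188.8] cap [ 0.5085 -0.1823  0.078 ] clip [ 0.5183 -0.1953  0.014 ]
yellow 128 [394, 207, 18, 10] [402.5 211.4] cap [ 0.4622 -0.166   0.078 ] clip [ 0.4685 -0.1778  0.014 ]
green 195 [376, 173, 16, 15] [383.7 179.8] cap [ 0.5264 -0.1286  0.078 ] clip [ 0.5375 -0.1375  0.014 ]
green 114 [368, 201, 17, 10] [376.  205.5] cap [ 0.4736 -0.1128  0.078 ] clip [ 0.4807 -0.1205  0.014 ]
blue 205 [461, 194, 16, 16] [468.6 201.4] cap [ 0.4843 -0.2999  0.078 ] clip [ 0.4922 -0.3218  0.014 ]
blue 116 [447, 219, 17, 10] [455.1 223.2] cap [ 0.4398 -0.2713  0.078 ] clip [ 0.4443 -0.291   0.014 ]
wood ((548.9400024414062, 199.79197692871094), (239.76551818847656, 64.3593521118164), 82.97206115722656)
hsv wood [ 14 202 110] [ 14 203 112] grey [ 18  53 158] [30 25 83] bench [ 17  53 159]
(252, 125) [0.66  0.157 0.008]
(252, 115) [0.682 0.157 0.011]
(252, 138) [0.63  0.156 0.009]
(428, 153) [ 0.597 -0.234  0.02 ]
(445, 160) [ 0.582 -0.271  0.02 ]
(310, 242) [0.4   0.022 0.002]
(187, 272) [0.334 0.279 0.026]
```

Request:
move_arm(moves=[[[0.03,0.031,-0.004,4.8],[0.03,0.031,-0.004,4.8],[0.03,0.031,-0.004,4.8],[0.03,0.031,-0.004,4.8],[0.03,0.031,-0.004,4.8],[0.03,0.031,-0.004,4.8],[0.03,0.031,-0.004,4.8],[0.03,0.031,-0.004,4.8],[0.03,0.031,-0.004,4.8],[0.03,0.031,-0.004,4.8]]], gripper=-1, grip_force=30)

```text
t: 1.35
position: [0.4783, -0.1829, 0.3644]
tool_rot: [[0.376, 0.927, -0.0], [0.927, -0.376, 0.0], [0.0, -0.0, -1.0]]
wrist_force: [-0.0, -1.0, 0.3]
gripper_width: 0.0853
grasp_force: 0.0
```

Request:
move_arm(moves=[[[0.016,0.018,0,3.4],[0.016,0.018,0,3.4],[0.016,0.018,0,3.3],[0,0,0,0],[0,0,-0.03,0],[0,0,-0.03,0],[0,0,-0.03,0],[0,0,-0.03,0],[0,0,-0.02,0],[0,0,-0.017,0]]])

```text
t: 2.6
position: [0.5248, -0.1306, 0.2068]
tool_rot: [[0.212, 0.977, -0.001], [0.977, -0.212, 0.0], [-0.0, -0.001, -1.0]]
wrist_force: [-0.1, 0.7, -0.5]
gripper_width: 0.0852
grasp_force: 0.0
```

Request:
move_arm(moves=[[[0,0,0,0],[0,0,0,0],[0,0,0,0],[0,0,0,0],[0,0,0,0],[0,0,0,0]]], gripper=1)

```text
t: 3.35
position: [0.5256, -0.1302, 0.2085]
tool_rot: [[0.21, 0.978, 0.001], [0.978, -0.21, -0.001], [-0.001, 0.001, -1.0]]
wrist_force: [-1.1, -0.4, 6.8]
gripper_width: 0.0331
grasp_force: 29.3
```

Request:
move_arm(moves=[[[0,0,0.01,0],[0,0,0.025,0],[0,0,0.03,0],[0,0.01,0.025,0],[0.002,0.042,0,1],[0.002,0.045,0,1],[0.002,0.045,0,1],[0.003,0.045,0,1],[0.002,0.04,0,1],[0.001,0.015,0,0]]])

```text
t: 4.6
position: [0.5373, 0.1137, 0.2983]
tool_rot: [[0.122, 0.992, 0.0], [0.992, -0.122, 0.0], [0.0, 0.0, -1.0]]
wrist_force: [0.4, -0.7, -0.1]
gripper_width: 0.0336
grasp_force: 29.9
```

Request:
move_arm(moves=[[[0,0,0,0],[0,0,0,0]]])

```text
t: 4.85
position: [0.5375, 0.111, 0.2978]
tool_rot: [[0.125, 0.992, 0.0], [0.992, -0.125, -0.0], [-0.0, 0.0, -1.0]]
wrist_force: [0.4, -0.4, -0.3]
gripper_width: 0.0336
grasp_force: 29.9
```

Run:
```python
from h import *
p,d=ctrl.snapshot('top'); cv2.imwrite('pics/top1.png',cv2.resize(p[100:300,100:420],None,fx=2,fy=2)[:,:,::-1])
p,d=ctrl.snapshot('side'); cv2.imwrite('pics/side1.png',cv2.resize(p[80:280,200:520],None,fx=2,fy=2)[:,:,::-1])
s=ctrl.observe();print(s['t'],s['position'],s['gripper_width'])
```

```text
4.95 [0.53749767 0.11089079 0.29776755] 0.03354776998142955
```

View pics/side1.png

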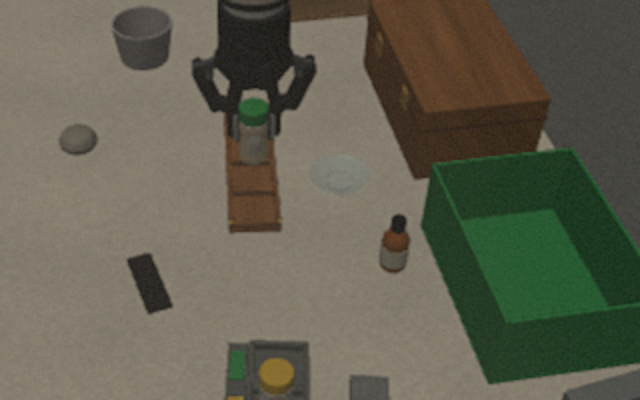

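The green jar is gripped upright over the wooden rack (side crop, cap at (254,112), i.e. full-frame (327,136)). I'll check its offset, then lower.

Run:
```python
from h import *
p,d=ctrl.snapshot('side')
for a,b,q in blobs(mask(p,'green')):
    if 300<q[0]<350 and q[1]<200: print(a,b,q.round(1),ray('side',q,.162).round(4))
h=cv2.cvtColor(p,cv2.COLOR_RGB2HSV); m=cv2.inRange(h,(5,130,30),(20,255,255)); z=np.zeros_like(m); z[125:200,300:350]=m[125:200,300:350]
i=np.where(z); pts=np.c_[i[1],i[0]]
sel=pts[pts[:,1]>165]
r=np.array([ray('side',q,.016) for q in sel])
print('y min of rack',np.percentile(r[:,1],[0,1,2]), 'expect near end', .1998-.119*.9925-.032*.12)
for row in (170,180,190):
    c=np.where(z[row])[0]; print(row,c.min(),c.max(),ray('side',(c.min(),row),.016).round(4),ray('side',(c.max(),row),.016).round(4))
```

```text
y min of rack [0.06789092 0.07146781 0.07235087] expect near end 0.0778525
170 314 337 [0.5155 0.1626 0.016 ] [0.5725 0.1528 0.016 ]
180 315 335 [0.5123 0.1256 0.016 ] [0.5608 0.1173 0.016 ]
190 315 339 [0.5069 0.0907 0.016 ] [0.5639 0.081  0.016 ]
```

Request:
move_arm(moves=[[[0.0005,0.0015,-0.02,0],[0,0,-0.025,0],[0,0,-0.02,0],[0,0,-0.01,0],[0,0,-0.007,0],[0,0,-0.003,0],[0,0,-0.002,0],[0,0,0,0],[0,0,0,0]]])

```text
t: 6.12
position: [0.5381, 0.1134, 0.2109]
tool_rot: [[0.124, 0.992, 0.0], [0.992, -0.124, 0.0], [0.0, 0.0, -1.0]]
wrist_force: [-0.5, -0.5, -0.8]
gripper_width: 0.0333
grasp_force: 29.9
```

Request:
move_arm(moves=[[[0,0,-0.001,0],[0,0,-0.001,0],[0,0,-0.0005,0],[0,0,0,0]]])

```text
t: 6.62
position: [0.538, 0.1134, 0.2085]
tool_rot: [[0.124, 0.992, 0.0], [0.992, -0.124, 0.0], [0.0, 0.0, -1.0]]
wrist_force: [-1.6, -0.3, 5.6]
gripper_width: 0.0333
grasp_force: 30.6
```

Request:
move_arm(moves=[[[0,0,0,0],[0,0,0,0],[0,0,0,0],[0,0,0,0],[0,0,0.01,0],[0,0,0.03,0],[0,0,0.04,0],[0,0,0.03,0],[0,-0.03,0,-1],[-0.005,-0.05,0,-1]]], gripper=-1)

```text
t: 7.88
position: [0.533, 0.0333, 0.3192]
tool_rot: [[0.157, 0.988, 0.002], [0.988, -0.157, -0.0], [0.0, 0.002, -1.0]]
wrist_force: [1.3, -0.6, -0.5]
gripper_width: 0.0855
grasp_force: 0.0
```

Request:
move_arm(moves=[[[-0.005,-0.053,0,-1],[-0.005,-0.053,0,-1],[-0.005,-0.053,0,-1],[-0.005,-0.04,0,0],[-0.003,-0.017,0,0],[0,0,0,0],[0,0,0,0]]])

```text
t: 8.75
position: [0.51, -0.1815, 0.3183]
tool_rot: [[0.209, 0.978, -0.0], [0.978, -0.209, 0.0], [0.0, -0.0, -1.0]]
wrist_force: [-0.3, 0.1, 0.4]
gripper_width: 0.0854
grasp_force: 0.0
```

Run:
```python
from h import *
p,d=ctrl.snapshot('top'); cv2.imwrite('pics/top2.png',cv2.resize(p[120:260,160:500],None,fx=2,fy=2)[:,:,::-1])
for c in COL:
    for a,b,q in blobs(mask(p,c)):
        if 130<q[1]<250 and 150<q[0]<490: print(c,a,b,q.round(1),'cap',ray('top',q,.078).round(4))
s=ctrl.observe();print(s['t'],s['position'],s['gripper_width'])
```

```text
green 203 [257, 165, 16, 16] [264.7 172.9] cap [0.5378 0.1144 0.078 ]
green 111 [368, 201, 17, 10] [375.9 205.4] cap [ 0.4739 -0.1124  0.078 ]
8.8 [ 0.51007596 -0.18140262  0.31834513] 0.08556700473237464
```

View pics/top2.png

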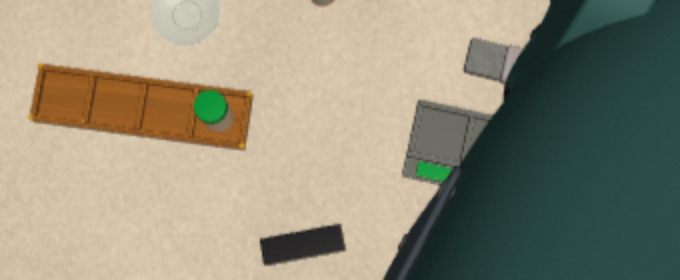

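Green stands in the right-end pocket (crop (211,106); measured within about 1 mm of the centre). Yellow is next.

Request:
move_arm(moves=[[[-0.0015,-0.001,-0.02,0],[0,0,-0.03,0],[0,0,-0.03,0],[0,0,-0.02,0],[0,0,-0.01,0],[0,0,0,0]]])

```text
t: 9.55
position: [0.5085, -0.183, 0.2081]
tool_rot: [[0.21, 0.978, -0.001], [0.978, -0.21, 0.0], [0.0, -0.001, -1.0]]
wrist_force: [-0.1, 0.2, -0.7]
gripper_width: 0.0854
grasp_force: 0.0
```

Request:
move_arm(moves=[[[0,0,0,0],[0,0,0,0],[0,0,0,0],[0,0,0,0],[0,0,0,0],[0,0,0,0]]], gripper=1)

```text
t: 10.3
position: [0.5085, -0.1837, 0.2087]
tool_rot: [[0.21, 0.978, 0.001], [0.978, -0.21, -0.0], [-0.0, 0.001, -1.0]]
wrist_force: [-0.8, 0.8, 6.3]
gripper_width: 0.0334
grasp_force: 29.2
```

Request:
move_arm(moves=[[[0,0,0.01,0],[0,0,0.03,0],[0,0,0.04,0],[0,0.01,0.03,0],[0.004,0.045,0,1],[0.005,0.05,0,1],[0.005,0.05,0,1],[0.005,0.05,0,1],[0.005,0.05,0,1],[0.005,0.05,0,0]]])

```text
t: 11.55
position: [0.5373, 0.1231, 0.3189]
tool_rot: [[0.124, 0.992, 0.001], [0.992, -0.124, 0.0], [0.0, 0.001, -1.0]]
wrist_force: [0.8, -0.6, -0.1]
gripper_width: 0.0332
grasp_force: 30.1
```

Request:
move_arm(moves=[[[0.005,0.035,0,0],[0.003,0.0135,0,0],[0,0,0,0],[0,0,0,0]]])

```text
t: 12.05
position: [0.5454, 0.1688, 0.3183]
tool_rot: [[0.125, 0.992, -0.0], [0.992, -0.125, -0.0], [-0.0, -0.0, -1.0]]
wrist_force: [-0.0, -1.2, -0.9]
gripper_width: 0.0332
grasp_force: 30.0
```

Need about -0.110 in z.

Request:
move_arm(moves=[[[0,0.001,-0.025,0],[0,0,-0.03,0],[0,0,-0.025,0],[0,0,-0.015,0],[0,0,-0.008,0],[0,0,-0.004,0],[0,0,-0.001,0],[0,0,-0.001,0],[0,0,-0.001,0],[0,0,0,0]]])

```text
t: 13.3
position: [0.5456, 0.171, 0.2087]
tool_rot: [[0.124, 0.992, 0.001], [0.992, -0.124, 0.0], [0.0, 0.001, -1.0]]
wrist_force: [0.1, -0.8, 5.6]
gripper_width: 0.033
grasp_force: 30.4
```

Request:
move_arm(moves=[[[0,0,0,0],[0,0,0,0],[0,0,0,0],[0,0,0,0],[0,0,0.01,0],[0,0,0.03,0],[0,0,0.04,0],[0,0,0.03,0],[-0.003,-0.03,0,-1],[-0.005,-0.05,0,-1]]], gripper=-1)

```text
t: 14.55
position: [0.5374, 0.0908, 0.3192]
tool_rot: [[0.157, 0.988, 0.002], [0.988, -0.157, 0.0], [0.0, 0.002, -1.0]]
wrist_force: [0.3, 0.1, -0.2]
gripper_width: 0.0856
grasp_force: 0.0
```

Request:
move_arm(moves=[[[-0.006,-0.055,0,-1],[-0.006,-0.055,0,-1],[-0.006,-0.055,0,-1],[-0.006,-0.055,0,0],[-0.006,-0.055,0,0],[-0.005,-0.043,0,0],[-0.002,-0.019,0,0],[0,0,0,0],[0,0,0,0]]])

```text
t: 15.68
position: [0.5006, -0.245, 0.3184]
tool_rot: [[0.21, 0.978, -0.0], [0.978, -0.21, 0.0], [0.0, -0.0, -1.0]]
wrist_force: [0.7, 0.1, -0.4]
gripper_width: 0.0855
grasp_force: 0.0
```

Run:
```python
from h import *
p,d=ctrl.snapshot('top')
for c in COL:
    for a,b,q in blobs(mask(p,c)):
        if 130<q[1]<250 and 150<q[0]<490: print(c,a,b,q.round(1),'cap',ray('top',q,.078).round(4))
s=ctrl.observe();print(s['t'],s['position'],s['gripper_width'])
```

```text
red 238 [433, 185, 18, 17] [441.7 193. ] cap [ 0.5007 -0.246   0.078 ]
red 121 [421, 213, 17, 10] [428.8 217.3] cap [ 0.451  -0.2187  0.078 ]
yellow 238 [229, 161, 18, 17] [237.7 169. ] cap [0.5452 0.1699 0.078 ]
yellow 127 [394, 207, 18, 10] [402.5 211.4] cap [ 0.4622 -0.1661  0.078 ]
green 203 [257, 165, 16, 16] [264.7 172.9] cap [0.5378 0.1144 0.078 ]
green 113 [368, 201, 17, 10] [376.  205.4] cap [ 0.4737 -0.1128  0.078 ]
15.725 [ 0.50061751 -0.24490717  0.3183412 ] 0.08540691586106135
```

Yellow is placed well (0.5452, 0.1699 against a target of 0.5454, 0.1710). Red is next.

Request:
move_arm(moves=[[[0,-0.0015,-0.02,0],[0,0,-0.03,0],[0,0,-0.03,0],[0,0,-0.02,0],[0,0,-0.01,0],[0,0,0,0]]])

```text
t: 16.48
position: [0.5006, -0.247, 0.2081]
tool_rot: [[0.21, 0.978, -0.0], [0.978, -0.21, 0.0], [0.0, -0.0, -1.0]]
wrist_force: [-0.1, 1.0, -0.1]
gripper_width: 0.0857
grasp_force: 0.0
```

Request:
move_arm(moves=[[[0,0,0,0],[0,0,0,0],[0,0,0,0],[0,0,0,0],[0,0,0,0],[0,0,0,0]]], gripper=1)

```text
t: 17.23
position: [0.5006, -0.2477, 0.2087]
tool_rot: [[0.21, 0.978, 0.001], [0.978, -0.21, -0.0], [-0.0, 0.001, -1.0]]
wrist_force: [-0.7, 0.9, 6.6]
gripper_width: 0.0338
grasp_force: 29.3
```

Request:
move_arm(moves=[[[0,0,0.01,0],[0,0,0.03,0],[0,0,0.04,0],[0,0.015,0.03,0],[0.005,0.045,0,1],[0.006,0.05,0,1],[0.006,0.05,0,1],[0.006,0.05,0,1],[0.006,0.05,0,1],[0.006,0.05,0,0]]])

```text
t: 18.48
position: [0.5353, 0.064, 0.3189]
tool_rot: [[0.124, 0.992, 0.001], [0.992, -0.124, -0.0], [0.0, 0.001, -1.0]]
wrist_force: [0.5, -1.5, -0.3]
gripper_width: 0.0332
grasp_force: 30.1
```

Request:
move_arm(moves=[[[0.006,0.05,0,0],[0.005,0.05,0,0],[0.004,0.045,0,0],[0.002,0.0205,0,0],[0,0,0,0],[0,0,0,0]]])

```text
t: 19.23
position: [0.5524, 0.2269, 0.3183]
tool_rot: [[0.125, 0.992, -0.0], [0.992, -0.125, -0.0], [-0.0, -0.0, -1.0]]
wrist_force: [-0.2, 0.6, -0.5]
gripper_width: 0.0334
grasp_force: 30.1
```

Request:
move_arm(moves=[[[0,0.001,-0.025,0],[0,0,-0.03,0],[0,0,-0.025,0],[0,0,-0.015,0],[0,0,-0.008,0],[0,0,-0.004,0],[0,0,-0.001,0],[0,0,-0.001,0],[0,0,-0.001,0],[0,0,0,0]]])

```text
t: 20.48
position: [0.5526, 0.229, 0.2087]
tool_rot: [[0.124, 0.992, 0.001], [0.992, -0.124, 0.0], [0.0, 0.001, -1.0]]
wrist_force: [-0.5, 0.5, 4.7]
gripper_width: 0.0333
grasp_force: 30.4
```

Request:
move_arm(moves=[[[0,0,0,0],[0,0,0,0],[0,0,0,0],[0,0,0,0],[0,0,0.01,0],[0,0,0.03,0],[0,0,0.04,0],[0,0,0.03,0],[-0.003,-0.03,0,-1],[-0.005,-0.05,0,-1]]], gripper=-1)

```text
t: 21.72
position: [0.5444, 0.1488, 0.3191]
tool_rot: [[0.157, 0.988, 0.002], [0.988, -0.157, 0.0], [0.001, 0.002, -1.0]]
wrist_force: [1.0, -0.7, -0.3]
gripper_width: 0.0858
grasp_force: 0.0
```

Request:
move_arm(moves=[[[-0.007,-0.055,0,-1],[-0.007,-0.055,0,-1],[-0.007,-0.055,0,-1],[-0.008,-0.055,0,0],[-0.008,-0.055,0,0],[-0.008,-0.055,0,0],[-0.008,-0.055,0,0],[-0.005,-0.043,0,0],[-0.0025,-0.0205,0,0],[0,0,0,0]]])

```text
t: 22.98
position: [0.4838, -0.3002, 0.3184]
tool_rot: [[0.212, 0.977, 0.0], [0.977, -0.212, 0.0], [0.0, 0.0, -1.0]]
wrist_force: [-0.1, 0.4, 0.3]
gripper_width: 0.0854
grasp_force: 0.0
```

Run:
```python
from h import *
p,d=ctrl.snapshot('top')
for c in COL:
    for a,b,q in blobs(mask(p,c)):
        if 130<q[1]<250 and 150<q[0]<490: print(c,a,b,q.round(1),'cap',ray('top',q,.078).round(4))
s=ctrl.observe();print(s['t'],s['position'],s['gripper_width'])
```

```text
red 224 [202, 157, 17, 18] [209.9 165.4] cap [0.552  0.2273 0.078 ]
red 121 [421, 213, 17, 10] [428.8 217.3] cap [ 0.451  -0.2187  0.078 ]
yellow 240 [229, 161, 18, 17] [237.7 169. ] cap [0.5453 0.1699 0.078 ]
yellow 128 [394, 207, 18, 10] [402.5 211.4] cap [ 0.4622 -0.166   0.078 ]
green 205 [257, 165, 17, 16] [264.7 172.8] cap [0.5379 0.1144 0.078 ]
green 113 [368, 201, 17, 10] [376.1 205.5] cap [ 0.4736 -0.113   0.078 ]
blue 222 [459, 194, 18, 16] [468.  201.5] cap [ 0.484  -0.2987  0.078 ]
blue 116 [447, 219, 17, 10] [455.1 223.2] cap [ 0.4398 -0.2713  0.078 ]
23.025 [ 0.48394541 -0.29918792  0.31832702] 0.08541077815500092
```

Request:
move_arm(moves=[[[0,0,-0.02,0],[0,0,-0.03,0],[0,0,-0.03,0],[0,0,-0.02,0],[0,0,-0.01,0],[0,0,0,0]]])

```text
t: 23.78
position: [0.4841, -0.2988, 0.2082]
tool_rot: [[0.209, 0.978, -0.0], [0.978, -0.209, 0.0], [0.0, -0.0, -1.0]]
wrist_force: [0.3, -0.3, -0.1]
gripper_width: 0.0851
grasp_force: 0.0
```

Request:
move_arm(moves=[[[0,0,0,0],[0,0,0,0],[0,0,0,0],[0,0,0,0],[0,0,0,0],[0,0,0,0]]], gripper=1)

```text
t: 24.52
position: [0.484, -0.2997, 0.2087]
tool_rot: [[0.21, 0.978, 0.001], [0.978, -0.21, -0.0], [-0.0, 0.001, -1.0]]
wrist_force: [-1.2, 0.8, 5.8]
gripper_width: 0.0334
grasp_force: 29.3
```

Request:
move_arm(moves=[[[0,0,0.01,0],[0,0,0.03,0],[0,0,0.04,0],[0,0.015,0.03,0],[0.008,0.045,0,1],[0.008,0.05,0,1],[0.008,0.05,0,1],[0.008,0.05,0,1],[0.008,0.05,0,1],[0.008,0.05,0,0]]])

```text
t: 25.78
position: [0.5319, 0.012, 0.3188]
tool_rot: [[0.124, 0.992, 0.0], [0.992, -0.124, -0.0], [-0.0, 0.001, -1.0]]
wrist_force: [0.8, -0.0, -0.6]
gripper_width: 0.033
grasp_force: 30.1
```

Request:
move_arm(moves=[[[0.006,0.05,0,0],[0.005,0.05,0,0],[0.005,0.05,0,0],[0.005,0.05,0,0],[0.004,0.05,0,0],[0.0025,0.0245,0,0],[0,0,0,0],[0,0,0,0]]])

```text
t: 26.78
position: [0.5594, 0.2844, 0.3184]
tool_rot: [[0.125, 0.992, -0.0], [0.992, -0.125, -0.0], [-0.0, -0.0, -1.0]]
wrist_force: [-0.2, -0.6, -1.2]
gripper_width: 0.0332
grasp_force: 30.1
```

Request:
move_arm(moves=[[[0,0.001,-0.025,0],[0,0,-0.03,0],[0,0,-0.025,0],[0,0,-0.015,0],[0,0,-0.008,0],[0,0,-0.004,0],[0,0,-0.001,0],[0,0,-0.001,0],[0,0,-0.001,0],[0,0,0,0]]])

```text
t: 28.02
position: [0.5595, 0.286, 0.2087]
tool_rot: [[0.124, 0.992, 0.001], [0.992, -0.124, 0.0], [0.0, 0.001, -1.0]]
wrist_force: [-0.3, -0.3, 4.8]
gripper_width: 0.0336
grasp_force: 30.4
```

Request:
move_arm(moves=[[[0,0,0,0],[0,0,0,0],[0,0,0,0],[0,0,0,0],[0,0,0.01,0],[0,0,0.03,0],[0,0,0.04,0],[0,0,0.03,0],[-0.02,-0.03,0.02,0],[-0.03,-0.05,0.01,0]]], gripper=-1)

```text
t: 29.28
position: [0.5093, 0.2057, 0.3496]
tool_rot: [[0.123, 0.992, 0.002], [0.992, -0.123, 0.001], [0.001, 0.002, -1.0]]
wrist_force: [0.7, -1.4, 0.3]
gripper_width: 0.0853
grasp_force: 0.0
```

Request:
move_arm(moves=[[[-0.02,-0.055,0,0],[-0.02,-0.055,0,0],[-0.02,-0.055,0,0],[-0.02,-0.055,0,0],[-0.02,-0.055,0,0],[0,-0.05,0,0],[0,0,0,0],[0,0,0,0],[0,0,0,0]]])

```text
t: 30.4
position: [0.4095, -0.1181, 0.3484]
tool_rot: [[0.123, 0.992, 0.0], [0.992, -0.123, 0.0], [0.0, 0.0, -1.0]]
wrist_force: [-0.1, 0.2, -0.3]
gripper_width: 0.0853
grasp_force: 0.0
```

Run:
```python
from h import *
p,d=ctrl.snapshot('top')
for c in COL:
    for a,b,q in blobs(mask(p,c)):
        if 130<q[1]<250 and 150<q[0]<300: print(c,a,'cap',ray('top',q,.078).round(4))
p,d=ctrl.snapshot('side'); cv2.imwrite('pics/side3.png',cv2.resize(p[80:280,200:520],None,fx=2,fy=2)[:,:,::-1])
s=ctrl.observe();print(s['t'],s['position'],s['gripper_width'])
```

```text
red 227 cap [0.5521 0.2273 0.078 ]
yellow 240 cap [0.5453 0.1699 0.078 ]
green 205 cap [0.5379 0.1144 0.078 ]
blue 215 cap [0.5592 0.2831 0.078 ]
30.5 [ 0.4095185  -0.11819332  0.34827009] 0.08515781341561947
```

View pics/side3.png

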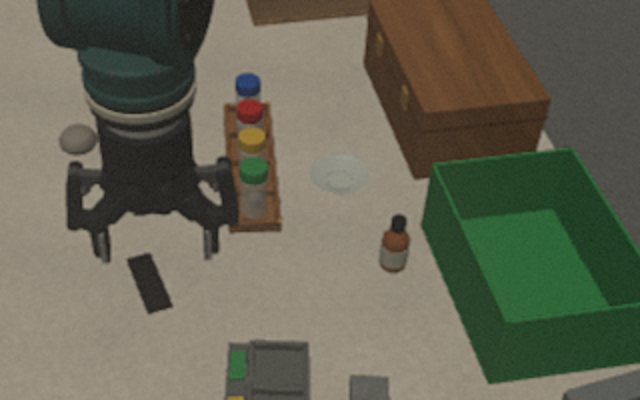

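All four jars stand upright in the wooden rack: from the left, blue (248,85), red (250,110), yellow (252,140) and green (253,170). All are within about 3 mm of their pocket centres, and the arm is clear.

```bash
python3 -c "
from cell import ctrl
print(ctrl.job_done())"
```

```text
the job is handed in; nothing more can be done
None
```

All four jars are in the wooden rack in reverse order (blue, red, yellow, green from the left), upright, released and measured within about 3 mm of their pocket centres; I handed the job in at about 30 s, but the hand-in returned no verdict.

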